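# Free the model plate of a light-curing unit

## Robot

A 7-joint arm with a two-finger parallel gripper is mounted at the origin on the work surface. World frame = base frame: x ahead of the robot, y to its left, z up, the work surface at z = 0. Lengths are in m, angles in rad, forces in N, time in s.
With the tool pointing down it reaches from about 0.35 to 0.775 m from the base axis. Payload 3.1 kg.
Tool frame: the origin (TCP) lies at the very end of the fingers, on their centre line; the grasp point (between the pads) lies 19 mm behind it; z points along the fingers, y is the line along which they close (so a half turn about z gives the same grasp; the last joint's range is limited). The gripper opens to 85 mm and grips with 20 to 120 N. Pads are 22 mm wide; open, the fingers measure 114 mm over their backs; the gripper's body (76 mm by 85 mm) begins 54 mm behind the grasp point. The pads swing forward as they close: fully open they stand 13 mm farther back than shut.
Start: joints at [1.214, 0.311, 0.014, 1.512, -0.004, 1.319, -0.027], TCP at [0.17, -0.523, 0.231] pointing down, gripper open.
Joint ranges: [-2.7, 2.7], [-0.3, 1.91], [-1.27, 1.3], [0.12, 2.57], [-1.44, 4.58], [0.2, 2.03], [-3.05, 3.05]. Speed limits (rad/s): [2.79, 2.79, 3.14, 3.14, 3.14, 3.14, 3.14].

## Interface

Orientations are given as a unit quaternion [x, y, z, w].
In Python, from cell import telemetry, vision, ticket gives the robot as it stands.
- The arm moves only by the tool play_rows, never from a script. Its argument "increments" is a list of rows, each a list of 6 numbers: the shift along the tool's x, y, z in cm, then the turn, a rotation vector about the tool's x, y, z in degrees. A call has 1 to 10 rows; each row shifts and turns the commanded pose from where the row before left it, along the tool's axes as they then stand; what a row does not reach is not made up. A row lasts 1/10 s, in which the tool goes at most 50 mm and 8.59 degrees, less where a joint would pass 70% of its speed; a pose out of reach is approached as far as the arm can. A call with a gripper value outside its range is refused whole. "jaw" is the closure, from -1 (fully open) to 1 (shut), so that 0 is half open, set as the call begins (left out, the last holds). The fingers move at their own pace and stop on an object; "newtons" is the grip in N (left out, the last holds). Time passes only in rows, so rows that do not move let the fingers close. It gives the time, the measured TCP pose, the force, the opening and the grip force at its end, in the units of the state.
- telemetry.read_state(): the state, without advancing time (a new reading comes with each control period).
- vision.capture(name): name is "scene" or "side" or "wrist"; returns a dict with "img" (480x640x3 uint8, blue, green, red), "depth" (480x640 float32, m along the optical axis (not along the pixel's ray), 0 where there is no reading), "fx", "fy", "cx", "cy" (pixels), "distortion" ([k1, k2, p1, p2, k3] as OpenCV has them; the pictures are not rectified), "cam_to_world" (4x4, takes a point from camera to world coordinates). Camera axes: x right, y up, looking along -z (the intrinsics and any distortion apply to the point x, -y, -z); pixel columns grow to the right and rows downward; lengths in m; the calibration is good to about 2 mm. A picture is of the moment at which its call begins.
- ticket.hand_in(): hands the job in; it is judged then, once.
The state is a dict: "time_s": time; "joints": joint angles; "qvel": joint speeds; "effort": joint torques, N m; "tool_pos": TCP position; "orientation": TCP orientation; "ft_force": force on the tool from outside, world axes, zero at the start; "torque": the same for the moment, N m; "opening": finger opening in m; "gripper_force": force on a finger pad.
Only numpy, scipy, OpenCV 4.12 (cv2) and the standard library are available. Lean on these libraries where they do the work, as an engineer would, in place of code of your own. Each camera call takes 0.05 s, during which the arm holds its last target. There are 200 camera calls.

## Task

Raise the stiff lid of the light-curing unit by its pull tab until it stands open about 75 degrees, and leave it standing there. Then take the black knob of the index plunger inside, pull it straight up all the way to its stop so that its pin is clear of the hole in the model plate, and finish while still holding it there. Do not shift the dental model on the plate or disturb the other things on the bench.

Things in the scene. Friction and masses are not known exactly. Their poses are not given: they have to be found in the camera images.
- unit: Light-curing unit, a white open-topped box fixed to the bench, 200 x 200 mm, walls 10 mm thick with their top edge 96 mm above the bench, inner floor at 20 mm. Origin: centre of its underside, on the bench. Its own +x points to the hinge side, -x to its front (where the lid's pull tab sticks out), y runs along the hinge.
- plate (a point): Centre of the top of the model plate in the unit: a fixed round aluminium plate, 132 mm across, top 38 mm above the bench, with a ring of holes near its rim.
- bushing (a point): Top centre of the plunger's steel bushing (16 mm across, 65 mm above the bench; 48 mm from the unit's centre towards its front). It stands on a bracket 24 mm wide along the unit's y, from x = -88 to -36 mm in the unit's frame, top 56 mm above the bench.
- lid (a joint): Opening angle of the lid, rad: 0 closed (level), grows as the free edge rises, end stop at 1.92; 75 degrees is 1.31. Starts shut or slightly ajar. The hinge is stiff: the lid (about 0.28 kg) stays at whatever angle it is left; raising it takes about 4 to 7 N at the tab.
- lid_hinge (a point): A point on the hinge axis, at the middle of its length, 100 mm above the bench; the axis runs along the unit's y.
- lid_tab (a point): Grip point in the pull tab, 222 mm from the hinge axis, both in the lid's mid-plane. The lid is a grey frame with an amber window, 8 mm thick, 200 mm wide, reaching 195 mm from the hinge axis. From the middle of its free edge the grey tab sticks out 43 mm in the lid's plane: 20 mm wide along the hinge's direction (pinch these faces), 12 mm thick.
- plunger (a joint): Lift of the index plunger, m: 0 with the pin seated in the plate, grows as the knob is pulled straight up, end stop at 0.014; the pin's tip leaves the hole at 0.010. A spring pulls it back down with about 5.5 N at the start and 12 N at the stop; it never stays up by itself.
- knob: Black round pull knob of the plunger, under the lid when that is shut. Origin: centre of its underside, 70 mm above the bench when seated. A neck 18 mm across and 8 mm high, and above it a round head 25 mm across and 14 mm high (top 22 mm above the origin). Its z points up along the pull.
- knob_grip (a point): Middle of the knob's head, 15 mm above the knob's origin, 85 mm above the bench when seated.
- model: Plaster dental arch standing loose on the plate, a horseshoe about 55 x 57 mm and 22 mm high, 60 g; origin in the middle of its underside. Not to be shifted.
- jar_a: Small clear jar with white lid, 38 mm across, 30 mm high; bystander. Origin: centre of its underside.
- jar_b: Small clear jar with black lid, 38 mm across, 30 mm high; bystander. Origin: centre of its underside.
- jar_c: Clear jar with black lid, 44 mm across, 34 mm high; bystander. Origin: centre of its underside.
- bur_block: Orange block with burs, 45 x 60 mm, 48 mm high; bystander. Origin: centre of its underside.
- phone: Black telephone lying flat, 145 x 70 x 8 mm; bystander. Origin: centre of its underside.
- spatula: Plaster spatula with wooden handle and broad flat steel blade, lying flat, 160 mm long along its x; bystander. Origin: underside, near the middle of its length.

How it is judged:
On the way, in this order (a step that is already met when the one before it is completed fails the run):
1. the lid stands open at 75 degrees, give or take 8, and at rest (value of joint lid between 1.17 and 1.45 rad and velocity of joint lid between -0.05 and 0.05 rad/s), for 0.3 s.
2. the plunger is pulled back with the lid still standing open (value of joint lid between 1.17 and 1.45 rad and value of joint plunger above 0.0115 m), for 0.3 s.
At the end, for the whole second after the job is handed in: The lid stands open between 67 and 83 degrees (1.17 to 1.45 rad); the fingers hold the knob with the plunger at least 11.5 mm up of its 14 mm travel; the model is within 12 mm, the other things within 30 mm, of where they started (all of step 2 and contact force between the fingers and knob above 3 N and distance of model from where it was at the start of the episode below 0.012 m and distance of each of jar_a, jar_b, jar_c, bur_block, phone, spatula from where it was at the start of the episode below 0.03 m); the arm keeps its last pose, push and grip.
It fails at once if the dental model was shifted by more than 12 mm (distance of model from where it was at the start of the episode above 0.012 m).
It fails at once if a bystander was moved by more than 30 mm (distance of any of jar_a, jar_b, jar_c, bur_block, phone, spatula from where it was at the start of the episode above 0.03 m).
It also fails if it takes over 51 s, if anything falls off the work surface, if the arm or the gripper's body presses on something with over 40 N, if the wrist force passes 120 N, or if a joint passes its speed limit or range.

## Working session

There is one attempt and no reset: what is moved stays moved. The work goes in short steps, Python scripts to look and compute and a tool call to move; the robot and the scene stay as the last step left them, time stands still between calls to the robot, and variables do not carry over. Pictures are saved under pics/ and viewed, at most 10 in all, crops included, and the job is handed in when it is done.

Besides the shell and the picture viewer there is one more tool, called after "Request:" by a JSON object that holds its "name" and its "arguments", one argument or row to a line. play_rows: Moves the arm, as the interface text tells. Its arguments: {"type":"object","properties":{"increments":{"type":"array","items":{"type":"array","items":{"type":"number"}}},"jaw":{"type":"number"},"newtons":{"type":"number"}},"required":["increments"]}

```bash
mkdir -p pics; cat > h.py <<'E'
import numpy as np, cv2
from cell import telemetry, vision, ticket
from scipy.spatial.transform import Rotation as R
def cap(n):
    c=vision.capture(n); np.savez(n+'.npz',**{k:np.array(v) for k,v in c.items()}); return c
def load(n): 
    return dict(np.load(n+'.npz'))
def ray(c,px):
    K=np.array([[c['fx'],0,c['cx']],[0,c['fy'],c['cy']],[0,0,1]],float)
    p=cv2.undistortPoints(np.array(px,float).reshape(-1,1,2),K,np.array(c['distortion'],float)).reshape(-1,2)
    d=np.c_[p[:,0],-p[:,1],-np.ones(len(p))]
    T=np.array(c['cam_to_world']); return T[:3,3], d@T[:3,:3].T
def onz(c,px,z):
    o,d=ray(c,px); return o+d*((z-o[2])/d[:,2])[:,None]
def dep(c,px):
    o,d=ray(c,px); return np.array([o+d[i]*c['depth'][int(v),int(u)] for i,(u,v) in enumerate(px)])
E
python3 - <<'E'
from h import *
for n in('scene','side'):
    c=cap(n); cv2.imwrite(f'pics/{n}1.png',c['img']); print(n,np.round(c['cam_to_world'],3).tolist(),c['fx'])
print(telemetry.read_state())
E
```

```text
scene [[0.878, -0.323, 0.355, 0.804], [0.479, 0.61, -0.632, -0.459], [-0.012, 0.724, 0.689, 0.575], [0.0, 0.0, 0.0, 1.0]] 471.4081988570969
side [[0.999, 0.041, -0.036, 0.533], [-0.055, 0.743, -0.667, -0.511], [-0.001, 0.668, 0.745, 0.636], [0.0, 0.0, 0.0, 1.0]] 509.9775433807691
{'time_s': 0.1, 'joints': array([ 1.2142921 ,  0.31163819,  0.01399778,  1.5129097 , -0.00439585,
        1.31922972, -0.02722032]), 'qvel': array([ 0.00106986, -0.00289755, -0.00037498, -0.00237279, -0.0005955 ,
        0.00074358, -0.00065927]), 'effort': array([ 1.08210839e-03, -3.80856943e+01,  1.46615580e-01, -2.31241286e+01,
        1.21198976e-02,  8.12180748e-03, -2.59305887e-05]), 'tool_pos': array([ 0.170098  , -0.52233146,  0.23032861]), 'orientation': array([ 9.87633145e-01,  1.56778861e-01, -2.15791833e-04, -1.05530600e-03]), 'ft_force': array([ 1.01618168, -0.56588995, -0.3716321 ]), 'torque': array([-0.02432811, -0.02166092, -0.03434095]), 'gripper_force': 0.0, 'opening': 0.08503922463471164}
```

View pics/scene1.png

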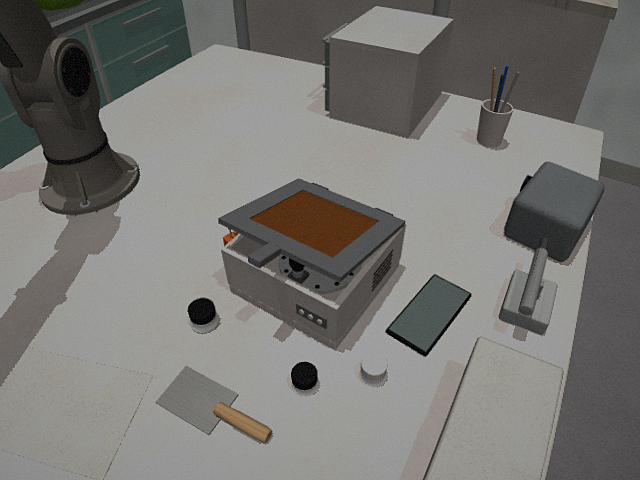

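View pics/side1.png

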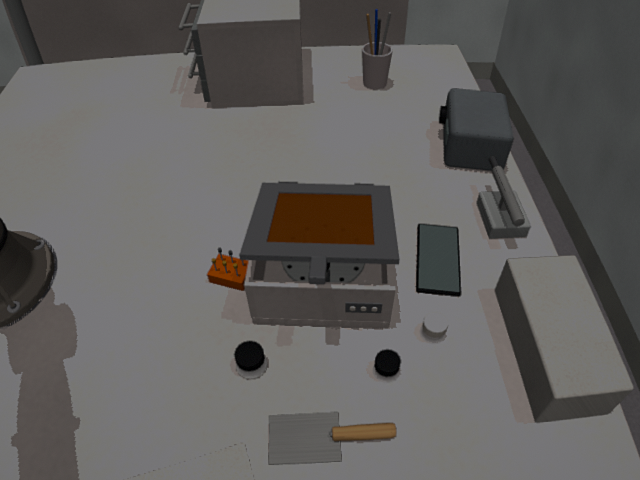

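Both views show the unit with its lid slightly ajar. The tab end is at about (318,278) in the side view and (258,262) in the scene view, and the hinge is on the far side (+y). I'll measure the lid by depth.

```bash
python3 - <<'E'
from h import *
c=load('side')
P=dict(lidBL=(268,188),lidBR=(388,190),lidFR=(394,253),lidFL=(250,250),tabroot=(318,262),tabend=(318,274),frontL=(258,288),rimR=(388,287),phone=(438,260))
q=dep(c,list(P.values()))
for k,v in zip(P,q): print(k,np.round(v,4))
# lid plane fit over amber + frame polygon
m=np.zeros((480,640),np.uint8); cv2.fillPoly(m,[np.array([(270,192),(386,192),(392,250),(253,250)])],1)
v,u=np.nonzero(m); X=dep(c,list(zip(u,v))); X=X[c['depth'][v,u]>0]
ct=np.median(X,0)
for _ in range(4):
    U,S,V=np.linalg.svd(X-X.mean(0),full_matrices=False); n=V[2]*np.sign(V[2][2]); r=(X-X.mean(0))@n; X=X[abs(r)<max(.003,2*r.std())]
print('plane n',n,'c',X.mean(0),r.std(),'tilt',np.degrees(np.arccos(n[2])),'dir',np.degrees(np.arctan2(n[1],n[0])))
# tab/lid: grey points above z .1 ; print outline extent
s=load('scene')
P2=[(303,181),(403,212),(347,275),(222,220),(258,262),(265,253)]
print(np.round(dep(s,P2),4))
vv,uu=np.mgrid[180:300,235:410]; A=dep(c,list(zip(uu.ravel(),vv.ravel())))
A=A[abs((A-X.mean(0))@n)<.004]
k=(A[:,1]<A[:,1].max())&(A[:,2]>.08)
A=A[k]; ys=np.sort(A[:,1]); print('ext',A.min(0),A.max(0))
for y in np.arange(A[:,1].min(),A[:,1].min()+.07,.005):
    B=A[(A[:,1]>=y)&(A[:,1]<y+.005)]; 
    if len(B): print(round(y,3),len(B),np.percentile(B[:,0],[2,50,98]).round(4),B[:,2].mean().round(4))
E
```

```text
lidBL [0.4707 0.0762 0.1075]
lidBR [0.654  0.0585 0.1101]
lidFR [ 0.6372 -0.0997  0.1481]
lidFL [ 0.4557 -0.085   0.1486]
tabroot [ 0.5409 -0.1152  0.1557]
tabend [ 0.54   -0.1393  0.1627]
frontL [ 0.4604 -0.1028  0.0916]
rimR [ 0.6323 -0.1138  0.0959]
phone [ 0.7357 -0.0018  0.0099]
plane n [0.02009166 0.24754778 0.96866734] c [ 0.55428193 -0.02139498  0.13008196] 0.001072566073065753 tilt 14.38059255481503 dir 85.35988739404283
[[ 4.751e-01  8.810e-02  1.069e-01]
 [ 6.162e-01  2.163e-01 -4.000e-04]
 [ 6.446e-01 -9.650e-02  1.412e-01]
 [ 4.517e-01 -9.360e-02  1.511e-01]
 [ 5.461e-01 -1.441e-01  1.601e-01]
 [ 5.446e-01 -1.262e-01  1.592e-01]]
ext [ 0.44329809 -0.1468581   0.10029717] [0.65800132 0.09599843 0.16492205]
-0.147 82 [0.5281 0.538  0.5468] 0.1615
-0.142 55 [0.5282 0.5388 0.5483] 0.1624
-0.137 45 [0.5295 0.5389 0.5485] 0.1617
-0.132 42 [0.5306 0.5398 0.5487] 0.1605
-0.127 44 [0.5297 0.5405 0.549 ] 0.1592
-0.122 37 [0.5311 0.5395 0.5492] 0.1581
-0.117 77 [0.5324 0.5494 0.6402] 0.1536
-0.112 227 [0.5337 0.6033 0.6394] 0.1512
-0.107 282 [0.5171 0.5747 0.6382] 0.1509
-0.102 382 [0.4684 0.5389 0.6391] 0.1501
-0.097 413 [0.4452 0.529  0.6379] 0.1497
-0.092 374 [0.4473 0.5444 0.6389] 0.1485
-0.087 358 [0.447  0.5426 0.6407] 0.1473
-0.082 339 [0.4485 0.5345 0.6391] 0.1462
-0.077 300 [0.4485 0.5333 0.6414] 0.1444
```

```bash
cat >> h.py <<'E'
def ori(yaz,tilt=0):  # tool y at azimuth yaz (deg), z down; tilt about tool y
    a=np.radians(yaz); y=np.array([np.cos(a),np.sin(a),0]); z=np.array([0,0,-1.])
    return R.from_matrix(np.c_[np.cross(y,z),y,z])*R.from_euler('y',tilt,degrees=True)
def plan(p,Rt,N):
    s=telemetry.read_state(); R0=R.from_quat(s['orientation']); w=(R0.inv()*Rt).as_rotvec()/N
    D=R0.inv().apply(np.array(p)-s['tool_pos']); S=sum(R.from_rotvec(w*k).as_matrix() for k in range(N))
    t=np.linalg.solve(S,D); print(N,'x',np.r_[t*100,np.degrees(w)].round(2).tolist())
E
python3 - <<'E'
from h import *
plan([.539,-.133,.23],ori(-4.6),17)
E
```

```text
17 x [3.34, 0.19, 0.0, -0.01, -0.0, -3.96]
```

Request:
{"name": "play_rows", "arguments": {
  "increments": [
    [3.34,0.19,0,0,0,-4],
    [3.34,0.19,0,0,0,-4],
    [3.34,0.19,0,0,0,-4],
    [3.34,0.19,0,0,0,-4],
    [3.34,0.19,0,0,0,-4],
    [3.34,0.19,0,0,0,-4],
    [3.34,0.19,0,0,0,-4],
    [3.34,0.19,0,0,0,-4],
    [3.34,0.19,0,0,0,-4],
    [3.34,0.19,0,0,0,-4]
  ],
  "jaw": -1
}}

```text
time_s: 1.1
tool_pos: [0.4466, -0.3443, 0.2306]
orientation: [0.874, 0.486, -0.0, -0.001]
ft_force: [0.4, 0.1, 0.3]
opening: 0.0851
gripper_force: 0.0
```

Request:
{"name": "play_rows", "arguments": {
  "increments": [
    [3.34,0.19,0,0,0,-4],
    [3.34,0.19,0,0,0,-4],
    [3.34,0.19,0,0,0,-4],
    [3.34,0.19,0,0,0,-4],
    [3.34,0.19,0,0,0,-4],
    [3.34,0.19,0,0,0,-4],
    [3.34,0.19,0,0,0,-4],
    [0,0,0,0,0,0],
    [0,0,0,0,0,0]
  ]
}}

```text
time_s: 2.0
tool_pos: [0.5372, -0.1316, 0.2309]
orientation: [0.73, 0.683, -0.0, -0.0]
ft_force: [-0.4, -0.5, -0.7]
opening: 0.0853
gripper_force: 0.0
```

```bash
python3 - <<'E'
from h import *
s=telemetry.read_state(); print(s['tool_pos'],s['joints'],s['ft_force'],R.from_quat(s['orientation']).as_matrix().round(3))
c=cap('wrist'); cv2.imwrite('pics/w1.png',c['img'])
plan([.539,-.133,.136],ori(-4.6),5)
E
```

```text
[ 0.53718494 -0.13157319  0.23089161] [ 0.53304532  0.35174885 -0.43832199  1.48902013  0.15129817  1.33530087
  0.01553374] [-0.38165546 -0.54091177 -0.66848969] [[ 0.067  0.998 -0.001]
 [ 0.998 -0.067 -0.   ]
 [-0.    -0.001 -1.   ]]
5 x [0.01, 0.04, 1.9, -0.01, 0.01, 0.12]
```

View pics/w1.png

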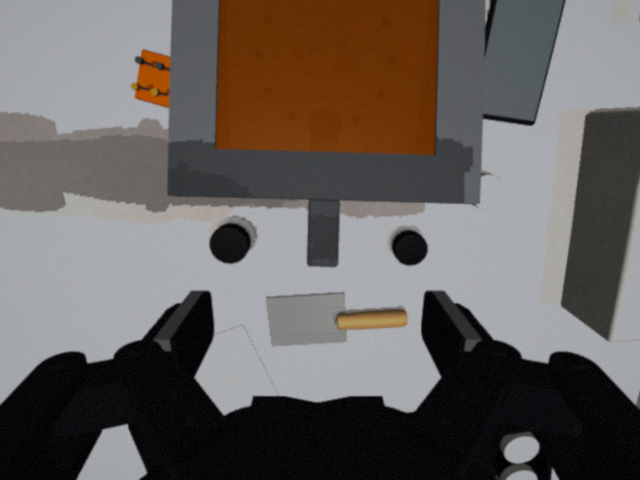

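The tab is centred between the fingers: tab at column ~323, fingers at ~317. Next I descend and close.

Request:
{"name": "play_rows", "arguments": {
  "increments": [
    [0,0,1.9,0,0,0],
    [0,0,1.9,0,0,0],
    [0,0,1.9,0,0,0],
    [0,0.1,1.9,0,0,0],
    [0,0.1,1.9,0,0,0],
    [0,0,0,0,0,0]
  ]
}}

```text
time_s: 2.65
tool_pos: [0.5364, -0.1346, 0.1331]
orientation: [0.732, 0.681, -0.002, -0.003]
ft_force: [-1.0, -0.6, 0.3]
opening: 0.0856
gripper_force: 0.0
```

Request:
{"name": "play_rows", "arguments": {
  "increments": [
    [0,0,0,0,0,0],
    [0,0,0,0,0,0],
    [0,0,0,0,0,0],
    [0,0,0,0,0,0],
    [0,0,0,0,0,0],
    [0,0,0,0,0,0],
    [0,0,0,0,0,0],
    [0,0,0,0,0,0]
  ],
  "jaw": 1,
  "newtons": 40
}}

```text
time_s: 3.45
tool_pos: [0.5405, -0.1327, 0.1371]
orientation: [0.731, 0.682, 0.001, 0.001]
ft_force: [2.6, -2.1, 2.8]
opening: 0.0196
gripper_force: 41.1
```

```bash
python3 - <<'E'
from h import *
s=telemetry.read_state(); print(s['tool_pos'],s['opening'],s['gripper_force'],s['ft_force'])
# arc rows with tool down: grasp pt relative to hinge
R0=R.from_quat(s['orientation']); e=np.array([.075,.997,0]); 
g0=np.array([.539,-.133,.155])
H=np.array([.5565,.0813,.1])
g=s['tool_pos']+np.array([0,0,.019]); d=g-H; h=-d@e; r=np.hypot(h,d[2]); a0=np.arctan2(d[2],h); print(h,d[2],r,np.degrees(a0))
A=np.linspace(a0,np.radians(75),31)
P=np.array([-r*np.cos(a)*e+[0,0,r*np.sin(a)] for a in A]); D=R0.inv().apply(np.diff(P,axis=0))*100
print(D.round(2).tolist())
E
```

```text
[ 0.54049483 -0.13267537  0.13707438] 0.019551908777748477 41.0831880569458 [ 2.59613268 -2.1280615   2.75965528]
0.21453383378447413 0.056074379767407534 0.2217410695035176 14.648134462382757
[[0.21, 0.0, -0.75], [0.24, 0.0, -0.74], [0.26, 0.0, -0.73], [0.29, 0.0, -0.72], [0.31, 0.0, -0.71], [0.34, 0.0, -0.7], [0.36, 0.0, -0.69], [0.39, 0.0, -0.68], [0.41, 0.0, -0.66], [0.43, 0.0, -0.65], [0.45, 0.0, -0.63], [0.48, 0.0, -0.62], [0.5, 0.0, -0.6], [0.52, 0.0, -0.58], [0.54, 0.0, -0.56], [0.56, 0.0, -0.54], [0.58, 0.0, -0.52], [0.59, 0.0, -0.5], [0.61, 0.0, -0.48], [0.63, 0.0, -0.46], [0.64, 0.0, -0.44], [0.66, 0.0, -0.41], [0.67, 0.0, -0.39], [0.69, 0.0, -0.37], [0.7, 0.0, -0.34], [0.71, 0.0, -0.32], [0.72, 0.0, -0.29], [0.73, 0.0, -0.27], [0.74, 0.0, -0.24], [0.75, 0.0, -0.21]]
```

Gripped at 19.6 mm, and radius 222 mm and angle 14.6° both match the spec. Now I follow the arc.

Request:
{"name": "play_rows", "arguments": {
  "increments": [
    [0.21,0,-0.75,0,0,0],
    [0.24,0,-0.74,0,0,0],
    [0.26,0,-0.73,0,0,0],
    [0.29,0,-0.72,0,0,0],
    [0.31,0,-0.71,0,0,0],
    [0.34,0,-0.7,0,0,0],
    [0.36,0,-0.69,0,0,0],
    [0.39,0,-0.68,0,0,0],
    [0.41,0,-0.66,0,0,0],
    [0.43,0,-0.65,0,0,0]
  ]
}}

```text
time_s: 4.45
tool_pos: [0.5433, -0.1018, 0.2058]
orientation: [0.732, 0.682, 0.001, 0.002]
ft_force: [7.7, -2.2, -6.6]
opening: 0.0192
gripper_force: 39.8
```

Request:
{"name": "play_rows", "arguments": {
  "increments": [
    [0.45,0,-0.63,0,0,0],
    [0.48,0,-0.62,0,0,0],
    [0.5,0,-0.6,0,0,0],
    [0.52,0,-0.58,0,0,0],
    [0.54,0,-0.56,0,0,0],
    [0.56,0,-0.54,0,0,0],
    [0.58,0,-0.52,0,0,0],
    [0.59,0,-0.5,0,0,0],
    [0.61,0,-0.48,0,0,0],
    [0.63,0,-0.46,0,0,0]
  ]
}}

```text
time_s: 5.45
tool_pos: [0.5482, -0.0493, 0.2608]
orientation: [0.732, 0.681, 0.0, 0.004]
ft_force: [9.4, -4.6, -6.0]
opening: 0.0194
gripper_force: 39.2
```

Request:
{"name": "play_rows", "arguments": {
  "increments": [
    [0.64,0,-0.44,0,0,0],
    [0.66,0,-0.41,0,0,0],
    [0.67,0,-0.39,0,0,0],
    [0.69,0,-0.37,0,0,0],
    [0.7,0,-0.34,0,0,0],
    [0.71,0,-0.32,0,0,0],
    [0.72,0,-0.29,0,0,0],
    [0.73,0,-0.27,0,0,0],
    [0.74,0,-0.24,0,0,0],
    [0.4,0,-0.1,0,0,0]
  ]
}}

```text
time_s: 6.45
tool_pos: [0.5543, 0.0153, 0.2939]
orientation: [0.733, 0.681, 0.001, 0.006]
ft_force: [10.5, -7.3, 1.7]
opening: 0.0194
gripper_force: 39.5
```

```bash
python3 - <<'E'
from h import *
s=telemetry.read_state(); g=s['tool_pos']+[0,0,.019]; d=g-np.array([.5565,.0813,.1]); h=-d@[.075,.997,0]
print(s['tool_pos'],s['ft_force'],s['opening'],np.hypot(h,d[2]),np.degrees(np.arctan2(d[2],h)))
c=cap('side'); cv2.imwrite('pics/s2.png',c['img'])
E
```

```text
[0.55426785 0.01527325 0.29390711] [10.48654644 -7.32656098  1.6559729 ] 0.01944152552864016 0.22290114095999566 72.7778205844212
```

View pics/s2.png

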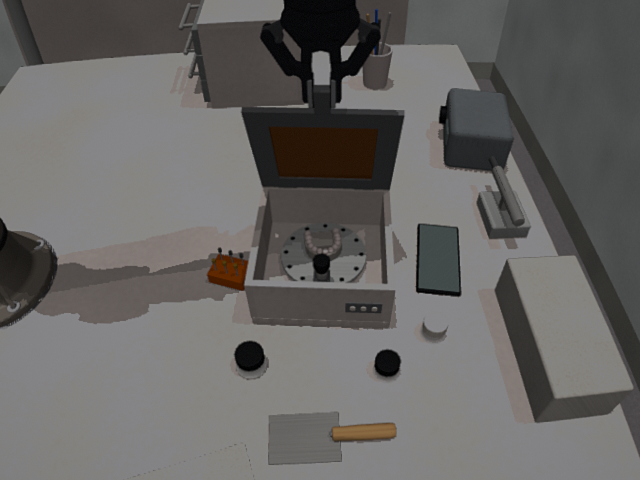

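The side view shows the lid up at about 73°, still gripped, with the knob head at (321,262). Now I release and back up.

Request:
{"name": "play_rows", "arguments": {
  "increments": [
    [0,0,0,0,0,0],
    [0,0,0,0,0,0],
    [0,0,0,0,0,0],
    [0,0,0,0,0,0],
    [0,0,0,0,0,0],
    [0,0,0,0,0,0],
    [0,0,0,0,0,0],
    [0,0,0,0,0,0]
  ],
  "jaw": -0.3
}}

```text
time_s: 7.3
tool_pos: [0.5499, 0.0208, 0.2932]
orientation: [0.731, 0.682, -0.0, -0.0]
ft_force: [-0.3, 0.8, -0.8]
opening: 0.0552
gripper_force: 0.0
```

Request:
{"name": "play_rows", "arguments": {
  "increments": [
    [0,0,-1,0,0,0],
    [0,0,-2,0,0,0],
    [0,0,-2,0,0,0],
    [0,0,-2,0,0,0],
    [0,0,-1,0,0,0],
    [-1,0,0,0,0,0],
    [-3,0,0,0,0,0],
    [-3,0,0,0,0,0],
    [-1,0,0,0,0,0],
    [0,0,0,0,0,0]
  ]
}}

```text
time_s: 8.3
tool_pos: [0.5439, -0.0618, 0.3721]
orientation: [0.733, 0.68, -0.001, -0.0]
ft_force: [0.0, 0.1, 0.2]
opening: 0.0554
gripper_force: 0.0
```

```bash
python3 - <<'E'
from h import *
s=telemetry.read_state(); print(s['tool_pos'],s['ft_force'],s['opening'])
c=cap('side'); cs=cap('scene')
# lid angle: plane fit
m=np.zeros((480,640),np.uint8); cv2.fillPoly(m,[np.array([(262,125),(388,125),(384,175),(268,175)])],1)
v,u=np.nonzero(m&(c['depth']>0)); X=dep(c,list(zip(u,v)))
for _ in range(4):
    X0=np.median(X,0); V=np.linalg.svd(X-X.mean(0),full_matrices=False)[2]; n=V[2]; r=(X-X.mean(0))@n; X=X[abs(r)<max(.003,2*r.std())]
n*=np.sign(n[2]); print('lid deg',np.degrees(np.arccos(n[2])),r.std(),n)
def knob(c,roi,nm):
    x0,y0,x1,y1=roi; g=c['img'][y0:y1,x0:x1].max(2); m=(g<45).astype(np.uint8)
    N,L,st,ce=cv2.connectedComponentsWithStats(m)
    for i in range(1,N):
        if st[i,4]>40: print(nm,st[i]+[x0,y0,0,0,0],ce[i]+[x0,y0])
knob(c,(305,245,340,285),'side'); knob(cs,(270,240,330,290),'scene')
im=cv2.resize(np.hstack([c['img'][180:330,230:430],cs['img'][170:320,210:410]]),None,fx=2,fy=2,interpolation=cv2.INTER_CUBIC); cv2.imwrite('pics/k.png',im)
for p in [(321,260),(321,257)]: print(dep(c,[p]),onz(c,[p],.092))
E
```

```text
[ 0.54394055 -0.06179783  0.37213469] [0.01218956 0.0686963  0.22954511] 0.055396775940794535
lid deg 70.48418050933329 0.000979913319721434 [0.08975194 0.93826636 0.33406711]
side [313 253  17  29 387] [321.13436693 266.2997416 ]
scene [289 252  17  20 275] [297.02909091 260.89090909]
scene [288 271  21  12  78] [298.84615385 276.69230769]
[[ 0.54621926 -0.05938545  0.09206679]] [[ 0.5462209  -0.05932995  0.092     ]]
[[ 0.54645323 -0.0542408   0.09240313]] [[ 0.54646328 -0.0539018   0.092     ]]
```

View pics/k.png

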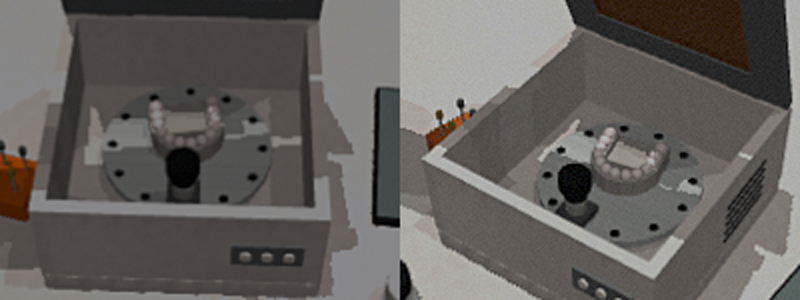

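The crops show the knob head clear at side (321,260) and scene (297,260), with the model behind it and untouched. I'll get the head-top centre from depth and check the lid angle from the scene camera.

```bash
python3 - <<'E'
from h import *
for n,roi in (('side',(305,245,340,285)),('scene',(280,240,316,290))):
    c=load(n); v,u=np.mgrid[roi[1]:roi[3],roi[0]:roi[2]]; X=dep(c,list(zip(u.ravel(),v.ravel())))
    T=X[(X[:,2]>.088)&(X[:,2]<.1)&(X[:,1]>-.085)&(X[:,1]<-.02)]
    (a,b),r=cv2.minEnclosingCircle((T[:,:2]*1000).astype(np.float32)); print(n,len(T),T.mean(0).round(4),np.median(T[:,2]),'circ',a,b,r,T[:,:2].min(0),T[:,:2].max(0))
c=load('scene'); m=cv2.inRange(cv2.cvtColor(c['img'],cv2.COLOR_BGR2HSV),(5,120,30),(20,255,255)); m[200:]=0
v,u=np.nonzero((m>0)&(c['depth']>0)); X=dep(c,list(zip(u,v))); X=X[(X[:,2]>.1)&(X[:,2]<.35)]
for _ in range(4):
    V=np.linalg.svd(X-X.mean(0),full_matrices=False)[2]; n=V[2]*np.sign(V[2][2]); r=(X-X.mean(0))@n; X=X[abs(r)<max(.003,2*r.std())]
print(len(X),X.mean(0),'lid',np.degrees(np.arccos(n[2])))
plan([.546,-.058,.12],ori(-4.6),10)
E
```

```text
side 217 [ 0.5456 -0.0597  0.0925] 0.09270153330323427 circ 545.4834594726562 -58.75949478149414 12.622320175170898 [ 0.53364522 -0.0704767 ] [ 0.55745866 -0.04657769]
scene 183 [ 0.5486 -0.0587  0.0913] 0.09150099628086261 circ 548.2373657226562 -57.9602165222168 12.457723617553711 [ 0.53599421 -0.07017235] [ 0.56027804 -0.04582371]
4173 [0.55892616 0.04942526 0.19498814] lid 70.36628534488348
10 x [-0.0, 0.02, 2.53, -0.01, -0.01, 0.07]
```

Request:
{"name": "play_rows", "arguments": {
  "increments": [
    [0,0,2,0,0,0],
    [0,0,3,0,0,0],
    [0,0,3,0,0,0],
    [0,0,3,0,0,0],
    [0.1,0,3,0,0,0],
    [0.1,0.1,3,0,0,0],
    [0.1,0.1,3,0,0,0],
    [0,0,3,0,0,0],
    [0,0,2,0,0,0],
    [0,0,0,0,0,0]
  ]
}}

```text
time_s: 9.4
tool_pos: [0.5438, -0.0538, 0.12]
orientation: [0.73, 0.684, -0.002, -0.003]
ft_force: [-0.3, 0.3, 0.5]
opening: 0.0556
gripper_force: 0.0
```

Request:
{"name": "play_rows", "arguments": {
  "increments": [
    [0,0,0,0,0,0],
    [0,0,0,0,0,0]
  ]
}}

```text
time_s: 9.6
tool_pos: [0.548, -0.0552, 0.1249]
orientation: [0.731, 0.683, 0.001, 0.001]
ft_force: [-0.8, -0.5, 1.0]
opening: 0.0555
gripper_force: 0.0
```

```bash
python3 - <<'E'
from h import *
for _ in range(3): c=cap('wrist'); s=telemetry.read_state(); print(s['tool_pos'].round(4))
cv2.imwrite('pics/w2.png',c['img'])
E
```

```text
[ 0.5481 -0.0555  0.125 ]
[ 0.5479 -0.0558  0.1249]
[ 0.5477 -0.056   0.1246]
```

View pics/w2.png

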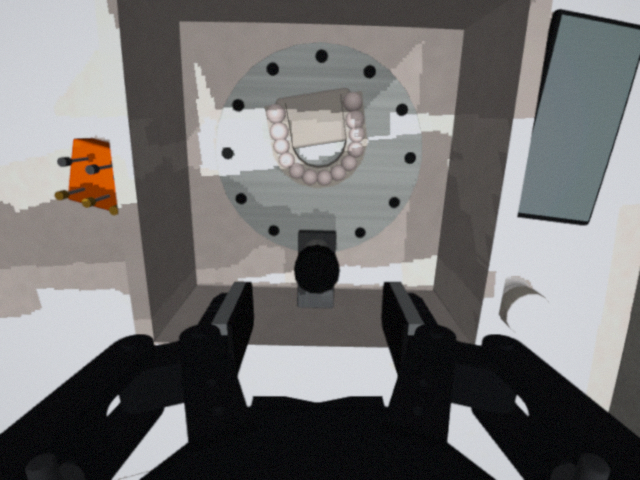

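In the wrist view the knob at (317,270) sits centred between the fingers at column ~318. I'll descend and grip.

Request:
{"name": "play_rows", "arguments": {
  "increments": [
    [-0.1,0,1,0,0,0],
    [-0.1,0,1.2,0,0,0],
    [0,0,1.2,0,0,0],
    [0,0,1.2,0,0,0],
    [0,0,1,0,0,0],
    [0,0,0.1,0,0,0],
    [0,0,0,0,0,0],
    [0,0,0,0,0,0]
  ]
}}

```text
time_s: 10.55
tool_pos: [0.547, -0.0581, 0.0666]
orientation: [0.731, 0.682, 0.0, 0.0]
ft_force: [-0.0, -0.0, 1.3]
opening: 0.0556
gripper_force: 0.0
```

Request:
{"name": "play_rows", "arguments": {
  "increments": [
    [0,0,0,0,0,0],
    [0,0,0,0,0,0],
    [0,0,0,0,0,0],
    [0,0,0,0,0,0],
    [0,0,0,0,0,0],
    [0,0,0,0,0,0],
    [0,0,0,0,0,0],
    [0,0,0,0,0,0]
  ],
  "jaw": 1,
  "newtons": 80
}}

```text
time_s: 11.35
tool_pos: [0.5476, -0.0582, 0.0671]
orientation: [0.731, 0.682, 0.001, 0.001]
ft_force: [2.0, 0.5, 5.0]
opening: 0.0225
gripper_force: 78.2
```

Request:
{"name": "play_rows", "arguments": {
  "increments": [
    [0,0,-0.2,0,0,0],
    [0,0,-0.2,0,0,0],
    [0,0,-0.2,0,0,0],
    [0,0,-0.2,0,0,0],
    [0,0,-0.2,0,0,0],
    [0,0,-0.2,0,0,0],
    [0,0,-0.1,0,0,0],
    [0,0,0,0,0,0],
    [0,0,0,0,0,0],
    [0,0,0,0,0,0]
  ]
}}

```text
time_s: 12.35
tool_pos: [0.5475, -0.0582, 0.0773]
orientation: [0.731, 0.682, 0.001, 0.0]
ft_force: [7.8, -0.1, -11.9]
opening: 0.0224
gripper_force: 78.7
```

Request:
{"name": "play_rows", "arguments": {
  "increments": [
    [0,0,-0.2,0,0,0],
    [0,0,-0.2,0,0,0],
    [0,0,-0.1,0,0,0],
    [0,0,0,0,0,0],
    [0,0,0,0,0,0],
    [0,0,0,0,0,0]
  ]
}}

```text
time_s: 12.95
tool_pos: [0.5475, -0.0582, 0.0813]
orientation: [0.731, 0.682, 0.001, 0.0]
ft_force: [9.0, 0.2, -14.6]
opening: 0.022
gripper_force: 79.7
```

```bash
python3 - <<'E'
from h import *
s=telemetry.read_state(); print(s['tool_pos'],s['ft_force'],s['time_s'])
c=cap('side'); cv2.imwrite('pics/s3.png',cv2.resize(c['img'][80:330,220:440],None,fx=2.3,fy=2.3,interpolation=cv2.INTER_CUBIC))
E
```

```text
[ 0.54745278 -0.05818211  0.08133316] [  9.03881566   0.22598881 -14.58201461] 12.95
```

View pics/s3.png

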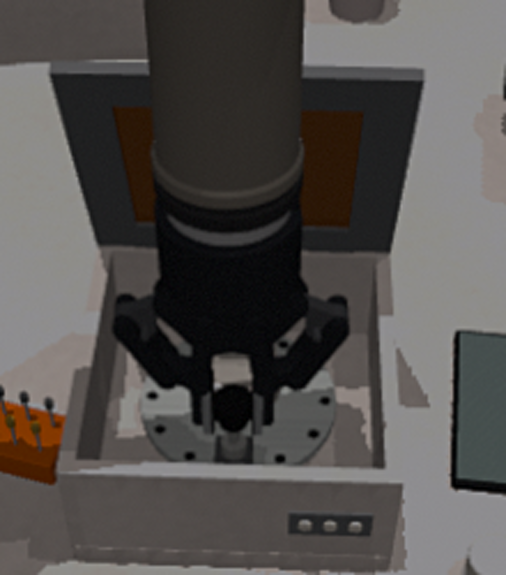

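The side view shows the knob head between the pads and raised, with the lid still standing. I'll verify the lift from the knob's visible points.

```bash
python3 - <<'E'
from h import *
cs=cap('scene')
for n,roi in (('side',(308,240,336,285)),('scene',(280,235,316,290))):
    c=load(n); v,u=np.mgrid[roi[1]:roi[3],roi[0]:roi[2]]; v=v.ravel();u=u.ravel(); X=dep(c,list(zip(u,v)))
    k=(np.hypot(X[:,0]-.5468,X[:,1]+.0585)<.0145)&(X[:,2]>.05)&(X[:,1]<-.05)&(c['img'][v,u].max(1)<50)
    Y=X[k]; h,e=np.histogram(Y[:,2],bins=np.arange(.05,.13,.004))
    print(n,[(round(a,3),int(b),round(float(np.hypot(Y[(Y[:,2]>=a)&(Y[:,2]<a+.004),0]-.5468,Y[(Y[:,2]>=a)&(Y[:,2]<a+.004),1]+.0585).max()*1000),1)) for a,b in zip(e,h) if b])
    col=[(321,r) for r in range(244,284,2)] if n=='side' else [(297,r) for r in range(240,288,2)]
    print([(p[1],c['img'][p[1],p[0]].max(),*(X.round(4)[1:])) for p,X in zip(col,dep(c,col))])
E
```

```text
side [(np.float64(0.054), 68, 14.1), (np.float64(0.058), 22, 12.9), (np.float64(0.062), 3, 8.3), (np.float64(0.07), 1, 4.3), (np.float64(0.074), 4, 3.8), (np.float64(0.082), 8, 9.5), (np.float64(0.086), 15, 10.4), (np.float64(0.09), 4, 11.4), (np.float64(0.094), 25, 14.4), (np.float64(0.098), 34, 13.6), (np.float64(0.102), 49, 14.5), (np.float64(0.106), 142, 14.3), (np.float64(0.11), 2, 14.4), (np.float64(0.114), 7, 14.0), (np.float64(0.118), 15, 14.4)]
[(244, np.uint8(127), np.float64(0.0084), np.float64(0.049)), (246, np.uint8(77), np.float64(-0.0456), np.float64(0.1057)), (248, np.uint8(1), np.float64(-0.0498), np.float64(0.1064)), (250, np.uint8(6), np.float64(-0.0538), np.float64(0.1068)), (252, np.uint8(6), np.float64(-0.057), np.float64(0.1063)), (254, np.uint8(8), np.float64(-0.0609), np.float64(0.1067)), (256, np.uint8(4), np.float64(-0.064), np.float64(0.1061)), (258, np.uint8(7), np.float64(-0.0684), np.float64(0.1071)), (260, np.uint8(7), np.float64(-0.0691), np.float64(0.1038)), (262, np.uint8(6), np.float64(-0.07), np.float64(0.1005)), (264, np.uint8(5), np.float64(-0.0
[... 1828 characters left out ...]
.float64(0.0843)), (266, np.uint8(78), np.float64(-0.0602), np.float64(0.076)), (268, np.uint8(79), np.float64(-0.0596), np.float64(0.0709)), (270, np.uint8(66), np.float64(-0.0593), np.float64(0.0661)), (272, np.uint8(80), np.float64(-0.0611), np.float64(0.0639)), (274, np.uint8(76), np.float64(-0.064), np.float64(0.0632)), (276, np.uint8(73), np.float64(-0.0637), np.float64(0.0584)), (278, np.uint8(48), np.float64(-0.064), np.float64(0.0543)), (280, np.uint8(40), np.float64(-0.0684), np.float64(0.0555)), (282, np.uint8(135), np.float64(-0.0715), np.float64(0.0552)), (284, np.uint8(189), np.float64(-0.1049), np.float64(0.0959)), (286, np.uint8(187), np.float64(-0.1088), np.float64(0.0969))]
```

The head top is at 0.106 m, against 0.092 m seated, so the plunger is at its 14 mm stop. I'll do a brief hold to check the grip doesn't creep.

Request:
{"name": "play_rows", "arguments": {
  "increments": [
    [0,0,0,0,0,0],
    [0,0,0,0,0,0],
    [0,0,0,0,0,0],
    [0,0,0,0,0,0],
    [0,0,0,0,0,0],
    [0,0,0,0,0,0],
    [0,0,0,0,0,0],
    [0,0,0,0,0,0],
    [0,0,0,0,0,0],
    [0,0,0,0,0,0]
  ]
}}

```text
time_s: 14.05
tool_pos: [0.5475, -0.0582, 0.0813]
orientation: [0.731, 0.682, 0.001, 0.0]
ft_force: [9.3, 0.0, -15.7]
opening: 0.0222
gripper_force: 79.7
```

```bash
python3 - <<'E'
from h import *
c=cap('side'); print(dep(c,[(321,r) for r in (250,254,256)])[:,2])
v,u=np.mgrid[125:178,262:285]; X=dep(c,list(zip(u.ravel(),v.ravel())))
X=X[abs(X[:,2]-.17)<.12]
for _ in range(4):
    V=np.linalg.svd(X-X.mean(0),full_matrices=False)[2]; n=V[2]*np.sign(V[2][2]); r=(X-X.mean(0))@n; X=X[abs(r)<max(.003,2*r.std())]
lid=np.degrees(np.arccos(n[2])); s=telemetry.read_state(); print('lid',lid,s['opening'],s['gripper_force'],s['ft_force'])
E
```

```text
[0.10553206 0.10765693 0.10564262]
lid 70.46830484235487 0.022320034518790558 79.67825531959534 [  9.23307585   0.11140818 -14.60170557]
```

Stable, so I'm handing in.

```bash
python3 -c "
from cell import ticket
print(ticket.hand_in())"
```

```text
the job is handed in; nothing more can be done
None
```

I handed the job in with the lid standing open at about 70.5° (allowed 67–83°) and the plunger held at its 14 mm stop with an 80 N grip; no contact with the model or the bystanders showed in the pictures, and the hand-in gave no verdict.

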